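Square a battery cassette into the corner of its chassis pan

ROBOT

A 6-joint arm with a two-finger parallel gripper is mounted at the origin on the work surface. World frame = base frame: x ahead of the robot, y to its left, z up, the work surface at z = 0. Lengths are in m, angles in rad, forces in N, time in s.
With the tool pointing down it reaches from about 0.425 to 0.95 m from the base axis. Payload 3.5 kg.
Tool frame: the origin (TCP) lies between the finger pads; the fingertips stand 17 mm ahead of it and the grasp point (between the pads) lies 2 mm behind it; z points along the fingers, y is the direction in which the jaws open and shut (so a half turn about z gives the same grasp; the last joint's range is limited). The gripper opens to 85 mm and grips with 20 to 120 N. Pads are 22 mm wide; open, the fingers measure 114 mm over their backs; the gripper's body (76 mm by 85 mm) begins 54 mm behind the grasp point. The pads swing forward as they close: fully open they stand 13 mm farther back than shut.
Start: joints at [1.182, 0.286, 1.577, -0, 1.279, -0.15], TCP at [0.16, 0.656, 0.248] pointing down, gripper open.
Joint ranges: [-2.77, 2.77], [-0.9, 2.22], [0.21, 2.48], [-1.53, 4.67], [0.24, 2.81], [-2.84, 2.84]. Speed limits (rad/s): [2.79, 2.79, 3.14, 3.14, 3.14, 3.14].

INTERFACE

Orientations are given as a unit quaternion [x, y, z, w].
In Python, from plant import ctrl gives the robot as it stands.
- The arm moves only by the tool carry_out, never from a script. Its argument "commands" is a list of rows, each an object with "delta_pos": the shift along the tool's x, y, z in m, a list of three; "delta_rot": the turn, a rotation vector about the tool's x, y, z in rad, a list of three; "claw": the opening in per cent of the stroke, from 0 (shut) to 100 (fully open). A call has 1 to 8 rows; each row is the pose to reach, as a shift and turn from the pose measured when the call began, along the tool's axes at that moment; what a row does not reach only later rows make up. A row lasts 1/12 s, in which the tool goes at most 41.7 mm and 7.16 degrees, less where a joint would pass 70% of its speed; a pose out of reach is approached as far as the arm can. A call with a gripper value outside its range is refused whole. The fingers move at their own pace and stop on an object; "force" is the grip in N (left out, the last holds). Time passes only in rows, so rows that repeat a pose let the fingers close. It gives the time, the measured TCP pose, the force and the opening at its end, in the units of the state.
- ctrl.get_state(): the state, without advancing time (a new reading comes with each control period).
- ctrl.read_camera(name): name is "scene" or "top"; returns (picture, depth): 480x640x3 uint8, red, green, blue; 480x640 float32, m along the optical axis (not along the pixel's ray), 0 where there is no reading.
- ctrl.camera_info(name): a dict with "fx", "fy", "cx", "cy" (pixels), "rvec" (rotation vector, rad) and "tvec" (3), from world to camera coordinates, as OpenCV has them. Camera axes: x right, y down, z forward; pixel columns grow to the right and rows downward; lengths in m; the calibration is good to about 2 mm. A picture is of the moment at which its call begins. camera_info takes no time and is no camera call.
- ctrl.sign_off(): hands the job in, once; it reports no verdict.
The state is a dict: "time": time; "qpos": joint angles; "dq": joint speeds; "joint_efforts": joint torques, N m; "eef_pos": TCP position; "tcp_rot": TCP orientation; "contact_force": force on the tool from outside, world axes, zero at the start; "wrist_torque": the same for the moment, N m; "opening": opening from 0.0 (shut) to 1.0 (fully open).
Only numpy, scipy, OpenCV 4.12 (cv2) and the standard library are available. Lean on these libraries where they do the work, as an engineer would, in place of code of your own. Each camera call takes 0.05 s, during which the arm holds its last target.

TASK

A loose battery cassette (black tray of blue cells with a green circuit board) lies askew in the shallow metal pan. Push it along the pan floor with your fingertips until its long side is flush against the pan's side rail and its end away from the green board is up against the end stop, ready to be bolted down; only push it, never lift or tip it. Leave the fan, heat sink, dish and yellow adapter where they are, and finish with the hand clear.

Things in the scene. Friction and masses are not known exactly. Their poses are not given: they have to be found in the camera images.
- pan: Shallow galvanised pan fixed to the bench. Floor plate 340 (x) by 240 (y) by 3 mm; origin at the centre of its underside, on the bench, z up. End stop across its +x end and side rail along its -y side, 12 mm thick, tops 30 mm above the bench; other sides open. Its +x points roughly to the robot's left, its rail is on the side away from the robot; place and yaw vary.
- stop_face (a point): Middle of the end stop's inner face, at the floor: pan frame x = +158, y = 0, z = 3 mm. Axes as the pan's; the face looks to -x.
- rail_face (a point): Middle of the side rail's inner face, at the floor: pan frame x = 0, y = -108, z = 3 mm. Axes as the pan's; the face looks to +y.
- cassette_mid (a point): Centre of the cassette, 13 mm above its underside: 150 long (x), 76 wide (y), 26 mm high, 0.3 to 0.55 kg, centre of mass near here. +x is the leading end (cells) that goes to the stop; the trailing end, with green board, has a 22 mm high end wall that may be pushed, as may the sides. Starts within 0.35 rad of the pan's x. Home in the corner this point is at pan x = +83, y = -70 mm.
- fan_mid (a point): Centre of the black cooling fan, 40 x 40 mm, 28 mm high, standing loose in the pan in the corner by the end stop away from the rail. Leave alone.
- heatsink_mid (a point): Centre of the loose finned aluminium heat sink, 60 x 44 mm, 32 mm high, on the bench by the pan. Leave alone.
- dish_mid (a point): Centre of the loose round steel screw dish, 72 mm diameter, 24 mm high, on the bench by the pan. Leave alone.
- brick_mid (a point): Centre of the loose yellow power adapter, 70 x 45 mm, 30 mm high, on the bench by the pan. Leave alone.
There are look-alikes about, which are no part of the job. Of the things that look like the part that bears cassette_mid, the middle-sized one is meant.

How it is judged:
At the end, for the whole second after the job is handed in: The cassette lies flat on the pan floor, its leading end within 4 mm of the end stop and its long side within 4 mm of the side rail, parallel to the rail within 0.04 rad; the fan, heat sink, dish and adapter are within 15 mm of where they stood (x of cassette_mid in the frame of pan between 0.079 and 0.086 m and y of cassette_mid in the frame of pan between -0.073 and -0.066 m and z of cassette_mid in the frame of pan below 0.02 m and angle between the x axis of cassette_mid and the x axis of pan, either way round below 0.04 rad and angle between cassette_mid's own z axis and vertical below 0.04 rad and distance of each of fan_mid, heatsink_mid, dish_mid, brick_mid from where it was at the start of the episode below 0.015 m); the robot touches nothing.
It fails at once if the cassette is lifted off the pan floor (more than 8 mm) (z of cassette_mid in the frame of pan above 0.024 m).
It fails at once if the cassette is tipped (more than 0.15 rad) (angle between cassette_mid's own z axis and vertical above 0.15 rad).
It fails at once if the fan, heat sink, dish or adapter is moved more than 15 mm (distance of any of fan_mid, heatsink_mid, dish_mid, brick_mid from where it was at the start of the episode above 0.015 m).
It also fails if it takes over 48 s, if anything falls off the work surface, if the arm or the gripper's body presses on something with over 40 N, if the wrist force passes 120 N, or if a joint passes its speed limit or range.

## Working session

There is one attempt and no reset: what is moved stays moved. The work goes in short steps, Python scripts to look and compute and a tool call to move; the robot and the scene stay as the last step left them, time stands still between calls to the robot, and variables do not carry over. Pictures are saved under pics/ and viewed, and the job is handed in when it is done.

Besides the shell and the picture viewer there is one more tool, called after "Call:" by a JSON object that holds its "method" and its "body", one argument or row to a line. carry_out: Moves the arm, as the interface text tells. Its arguments: {"type":"object","properties":{"commands":{"type":"array"},"force":{"type":"number"}},"required":["commands"]}

```bash
ls; mkdir -p pics; cat > h.py <<'E'
import numpy as np,cv2
from scipy.spatial.transform import Rotation as R
from plant import ctrl
def save(name,f):
    im,d=ctrl.read_camera(name); cv2.imwrite(f'pics/{f}.png',im[:,:,::-1]); np.savez(f'pics/{f}.npz',im=im,d=d); return im,d
def cam(name):
    c=ctrl.camera_info(name); M=cv2.Rodrigues(np.array(c['rvec'],float))[0]; return c,M,np.array(c['tvec'],float).ravel()
def ray(name,u,v,z):
    c,M,t=cam(name); o=-M.T@t; d=M.T@np.array([(u-c['cx'])/c['fx'],(v-c['cy'])/c['fy'],1]); return o+d*(z-o[2])/d[2]
def cloud(name,d):
    c,M,t=cam(name); v,u=np.mgrid[:480,:640]; P=np.stack([(u-c['cx'])/c['fx']*d,(v-c['cy'])/c['fy']*d,d],-1); return (P-t)@M
def proj(name,p):
    c,M,t=cam(name); q=M@np.array(p)+t; return c['fx']*q[0]/q[2]+c['cx'],c['fy']*q[1]/q[2]+c['cy']
E
python3 - <<'E'
from h import *
save('top','top0');save('scene','sc0')
print(ctrl.get_state())
for n in('top','scene'):
    c,M,t=cam(n);print(c,-M.T@t)
E
```

```text
pics
{'time': 0.1, 'qpos': array([ 1.18199381e+00,  2.87084914e-01,  1.57803952e+00,  1.36381834e-05,
        1.27859859e+00, -1.50004967e-01]), 'dq': array([-0.00103554, -0.00128222, -0.00502025, -0.00056792, -0.00013022,
        0.00068677]), 'joint_efforts': array([ 5.33941093e-04, -4.07296264e+01, -2.93699723e+01, -1.62738920e-04,
        3.45740147e-03, -1.89827887e-06]), 'eef_pos': array([0.15941747, 0.65532812, 0.2470754 ]), 'tcp_rot': array([ 1.19117175e-01,  9.92879632e-01, -1.02502585e-03, -2.89798591e-04]), 'contact_force': array([ 0.74757605,  0.69596555, -0.59071902]), 'wrist_torque': array([ 0.02128584, -0.01660445,  0.02757555]), 'opening': 0.9961413216495858}
{'fx': 511.4549121578461, 'fy': 511.4549121578461, 'cx': 329.2388601140278, 'cy': 237.02723322523818, 'rvec': array([ 2.19729918, -2.14577742,  0.07214273]), 'tvec': array([0.00256007, 0.4736636 , 1.01864147])} [ 0.38826848 -0.00376214  1.05414782]
{'fx': 483.40936576996694, 'fy': 483.40936576996694, 'cx': 322.0670082601086, 'cy': 238.9568315909955, 'rvec': array([ 1.5218352 ,  2.09492393, -0.79878967]), 'tvec': array([ 0.16471817, -0.31618323,  1.34174489])} [1.13144119 0.18476193 0.7829988 ]
```

View pics/top0.png

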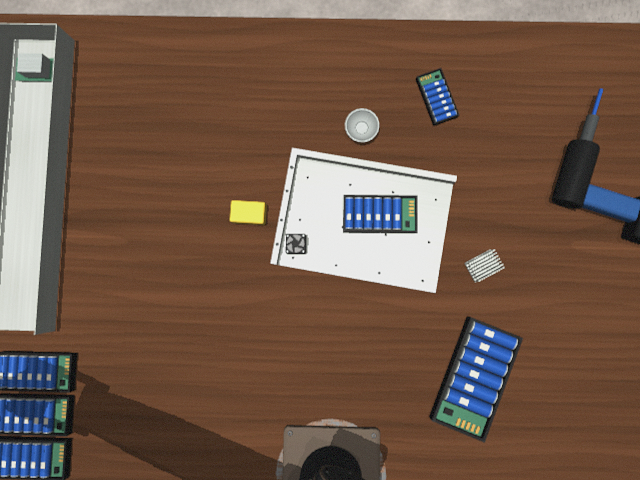

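View pics/sc0.png

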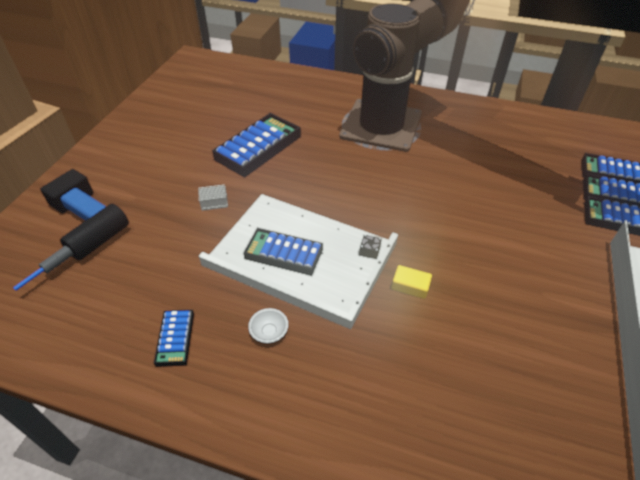

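The cassette meant is the one in the pan at top (380,214). The look-alikes are the small one at (437,97), the large one at (476,378) and three in a rack at lower left (about 35,372 / 415 / 458). I'll measure their sizes and crop the pan.

```bash
cat > meas.py <<'E'
from h import *
def cassette(im,zt=0.029,box=(270,150,460,295)):
    # black/blue/green things within the pan box, minAreaRect outline at top height
    h=cv2.cvtColor(im,cv2.COLOR_RGB2HSV); m=((h[...,2]<90)|(h[...,1]>90)).astype(np.uint8)
    k=np.zeros_like(m);k[box[1]:box[3],box[0]:box[2]]=1;m&=k
    m=cv2.morphologyEx(m,cv2.MORPH_CLOSE,np.ones((5,5)))
    return m,h
E
python3 - <<'E'
from meas import *
z=np.load('pics/top0.npz');im,d=z['im'],z['d']
h=cv2.cvtColor(im,cv2.COLOR_RGB2HSV)
P=cloud('top',d)
# white pan
w=((h[...,1]<40)&(h[...,2]>150)).astype(np.uint8); w[:,:260]=0;w[:140]=0;w[300:]=0;w[:,470:]=0;w[240:,460:]=0
c=max(cv2.findContours(w,0,1)[0],key=cv2.contourArea)
print('pan px',cv2.minAreaRect(c),cv2.approxPolyDP(c,4,True).reshape(-1,2).tolist())
# blue+green+black objects
b=(((h[...,0]>100)&(h[...,0]<130)&(h[...,1]>120))|(h[...,2]<60)|((h[...,0]>50)&(h[...,0]<95)&(h[...,1]>80))).astype(np.uint8)
b=cv2.morphologyEx(b,cv2.MORPH_CLOSE,np.ones((3,3)))
for c in cv2.findContours(b,0,1)[0]:
    if cv2.contourArea(c)<300: continue
    r=cv2.minAreaRect(c); q=[ray('top',*p,0.026) for p in cv2.boxPoints(r)]
    print(np.round(r[0]),round(r[2],1),'mm',[round(1e3*np.linalg.norm(q[i]-q[i+1])) for i in (0,1)],'ctr',np.round(np.mean(q,0),4), 'z',np.round(P[int(r[0][1]),int(r[0][0])%640,2] if r[0][1]<480 else 0,3))
cv2.imwrite('pics/crop0.png',cv2.resize(im[135:305,220:520],None,fx=2.6,fy=2.6,interpolation=cv2.INTER_CUBIC)[:,:,::-1])
for n,(u,v) in dict(floor=(420,260),floor2=(330,170),rail=(380,164),stop=(282,210),fan=(296,243),brick=(248,212),dish=(362,126),hs=(485,265)).items(): print(n,np.round(P[v,u],4))
E
```

```text
pan px ((365.9486389160156, 224.79925537109375), (159.47398376464844, 110.50385284423828), 9.743640899658203) [[299, 159], [280, 265], [435, 292], [452, 184]]
[330. 462.] 90.0 mm [133, 64] ctr [0.0338 0.0016 0.026 ] z 0.099
[122. 417.] 5.0 mm [16, 170] ctr [0.1079 0.4146 0.026 ] z -0.002
[ 51. 415.] 90.0 mm [205, 247] ctr [0.1086 0.5552 0.026 ] z 0.021
[475. 378.] 20.6 mm [218, 118] ctr [ 0.2018 -0.2797  0.026 ] z 0.033
[380. 215.] 0.9 mm [78, 148] ctr [ 0.5208 -0.0871  0.026 ] z 0.028
[611. 178.] 26.9 mm [205, 220] ctr [ 0.6074 -0.5514  0.026 ] z -0.006
[437.  97.] 69.0 mm [58, 111] ctr [ 0.7679 -0.2006  0.026 ] z 0.016
floor [ 4.320e-01 -1.735e-01  3.000e-04]
floor2 [ 0.3883 -0.0038  1.0541]
rail [ 0.6244 -0.086   0.0272]
stop [0.5258 0.1109 0.0259]
fan [0.4592 0.0803 0.0275]
brick [0.5204 0.1802 0.0239]
dish [ 0.7104 -0.049   0.0022]
hs [ 0.4243 -0.3008  0.0198]
```

View pics/crop0.png

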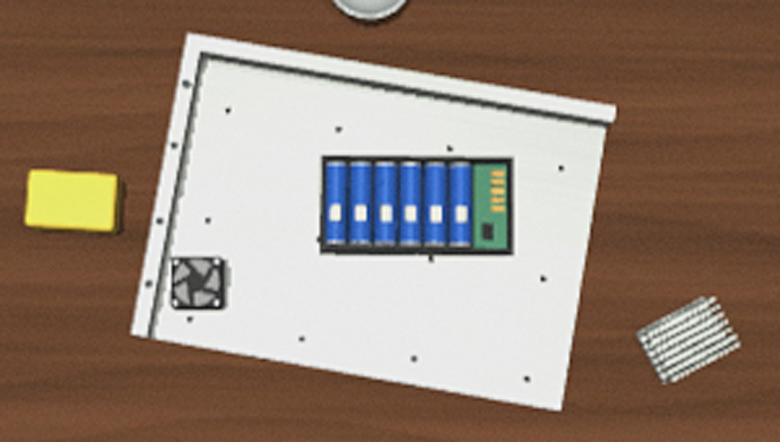

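The crop confirms it: in the pan at (380,215) is a 148x78 mm cassette, between the small one (111x58) and the large one (218x118). The green board is on the right and the cells face the stop. Next I'll get the pan frame from its edge lines.

```bash
cat > pan.py <<'E'
from meas import *
def edges(im):
    h=cv2.cvtColor(im,cv2.COLOR_RGB2HSV).astype(float)
    f=h[...,1]  # saturation: wood high, pan low
    up=[];lf=[];bt=[];rt=[]
    def cross(a,s):  # first subpixel crossing of 60 
        for i in range(len(a)-1):
            if a[i]>60>=a[i+1]: return s+i+(a[i]-60)/(a[i]-a[i+1])
    for u in range(305,446,2):
        v=cross(f[144:185,u],144)
        if v: up.append((u,v))
    for u in range(290,426,2):
        v=cross(f[262:305,u][::-1],0)
        if v: bt.append((u,304-v))
    for v in range(160,256,2):
        u=cross(f[v,268:300],268)
        if u: lf.append((u,v))
    for v in range(190,282,2):
        u=cross(f[v,430:463][::-1],0)
        if u: rt.append((462-u,v))
    return up,lf,bt,rt
def line(pts,z):
    p=np.array([ray('top',u,v,z)[:2] for u,v in pts])
    for _ in range(3):
        vx,vy,x,y=cv2.fitLine(p.astype(np.float32),cv2.DIST_HUBER,0,.001,.001).ravel()
        r=(p-[x,y])@[-vy,vx]; p=p[abs(r)<.003]
    return np.array([x,y]),np.array([vx,vy]),r.std(),len(p)
def isect(a,b): 
    s=np.linalg.solve(np.c_[a[1],-b[1]],b[0]-a[0]); return a[0]+s[0]*a[1]
E
python3 - <<'E'
from pan import *
im=np.load('pics/top0.npz')['im']
up,lf,bt,rt=edges(im)
U,L,B,Rt=line(up,.03),line(lf,.03),line(bt,.003),line(rt,.003)
for n,l in zip('ULBR',(U,L,B,Rt)): print(n,l, np.arctan2(*l[1][::-1]))
c=isect(U,L),isect(L,B),isect(B,Rt),isect(U,Rt)
print(np.round(c,4));print([round(np.linalg.norm(c[i]-c[(i+1)%4])*1e3,1) for i in range(4)])
E
```

```text
U (array([ 0.6303683 , -0.06836688], dtype=float32), array([0.15123205, 0.9884983 ], dtype=float32), np.float64(0.00031235215918102297), 71) 1.4189818
L (array([0.5322279 , 0.11457805], dtype=float32), array([ 0.9883498 , -0.15219936], dtype=float32), np.float64(0.00021132116013602482), 48) -0.15279317
B (array([ 0.38927916, -0.05006644], dtype=float32), array([0.15093355, 0.9885439 ], dtype=float32), np.float64(0.0002514379846135125), 68) 1.4192837
R (array([ 0.48472297, -0.22290447], dtype=float32), array([ 0.9887712 , -0.14943746], dtype=float32), np.float64(0.00025022432835992097), 46) -0.14999932
[[ 0.6555  0.0956]
 [ 0.4171  0.1323]
 [ 0.3656 -0.2049]
 [ 0.604  -0.2409]]
[np.float32(241.1), np.float32(341.1), np.float32(241.0), np.float32(340.4)]
```

```bash
cat >> pan.py <<'E'
C=np.array([0.5106,-0.0545]);YAW=1.4190
ex=np.array([np.cos(YAW),np.sin(YAW)]);ey=np.array([-ex[1],ex[0]])
def w2p(p): p=np.asarray(p)[:2]-C; return np.array([p@ex,p@ey])
def p2w(x,y): return C+x*ex+y*ey
def go(x,y,z,jaw,frame='pan',st=None):
    """delta to reach pan x,y (m), world z, tool-y axis at angle jaw relative to pan x; straight down"""
    st=st or ctrl.get_state(); 
    p=np.r_[p2w(x,y) if frame=='pan' else (x,y),z]
    a=YAW+jaw; y_=np.array([np.cos(a),np.sin(a),0]); z_=np.array([0,0,-1.]); x_=np.cross(y_,z_)
    T=np.c_[x_,y_,z_]; R0=R.from_quat(st['tcp_rot']); 
    dr=(R0.inv()*R.from_matrix(T)).as_rotvec(); dp=R0.inv().apply(p-st['eef_pos'])
    print('dpos',np.round(dp,4),'drot',np.round(dr,3))
def show():
    s=ctrl.get_state(); print('t',round(s['time'],2),'pan',np.round(w2p(s['eef_pos']),4),'z',round(s['eef_pos'][2],4),'w',np.round(s['eef_pos'],4),'F',np.round(s['contact_force'],1),'open',round(s['opening'],2),'q',np.round(s['qpos'],2)); return s
def cass(im,b=None):
    h=cv2.cvtColor(im,cv2.COLOR_RGB2HSV)
    m=(((h[...,0]>100)&(h[...,0]<130)&(h[...,1]>120))|((h[...,0]>50)&(h[...,0]<95)&(h[...,1]>80))).astype(np.uint8)
    k=np.zeros_like(m); cv2.fillConvexPoly(k,np.array([proj('top',[*p2w(*q),.015]) for q in((-.17,-.108),(.158,-.108),(.158,.12),(-.17,.12))]).astype(int),1)
    m=cv2.morphologyEx(m&k,cv2.MORPH_CLOSE,np.ones((5,5)))
    c=max(cv2.findContours(m,0,1)[0],key=cv2.contourArea)
    q=np.array([w2p(ray('top',u,v,.026)) for u,v in c.reshape(-1,2)]).astype(np.float32)
    (cx,cy),(w,hh),a=cv2.minAreaRect(q*1000)
    if w<hh: w,hh,a=hh,w,a-90
    print('cassette inner rect pan mm',round(cx,1),round(cy,1),'size',round(w,1),round(hh,1),'yaw rad',round(np.deg2rad((a+90)%180-90),3))
E
python3 - <<'E'
from pan import *
im=np.load('pics/top0.npz')['im']; cass(im)
for n,p in dict(fan=(.4592,.0803),brick=(.5204,.1802),dish=(.7104,-.049),hs=(.4243,-.3008)).items(): print(n,np.round(w2p(p),3))
show()
go(.4,.42,.2,0,'w'); 
E
```

```text
cassette inner rect pan mm -30.3 -16.3 size 139.7 65.1 yaw rad 0.174
fan [0.125 0.071]
brick [0.233 0.026]
dish [ 0.036 -0.197]
hs [-0.257  0.048]
t 0.1 pan [0.6486 0.4545] z 0.2471 w [0.1594 0.6553 0.2471] F [ 0.7  0.7 -0.6] open 1.0 q [ 1.18  0.29  1.58  0.    1.28 -0.15]
dpos [-0.2894 -0.1716  0.0473] drot [-0.002 -0.    -0.087]
```

Call:
{"method": "carry_out", "body": {
  "commands": [
    {"delta_pos":[-0.036,-0.021,0.006],"delta_rot":[0,0,-0.01],"claw":100},
    {"delta_pos":[-0.072,-0.043,0.012],"delta_rot":[0,0,-0.02],"claw":100},
    {"delta_pos":[-0.108,-0.064,0.018],"delta_rot":[0,0,-0.03],"claw":100},
    {"delta_pos":[-0.145,-0.086,0.024],"delta_rot":[0,0,-0.04],"claw":100},
    {"delta_pos":[-0.181,-0.107,0.03],"delta_rot":[0,0,-0.055],"claw":100},
    {"delta_pos":[-0.217,-0.129,0.035],"delta_rot":[0,0,-0.065],"claw":100},
    {"delta_pos":[-0.253,-0.15,0.041],"delta_rot":[0,0,-0.075],"claw":100},
    {"delta_pos":[-0.289,-0.172,0.047],"delta_rot":[0,0,-0.087],"claw":100}
  ]
}}

```text
time: 0.77
eef_pos: [0.3957, 0.4227, 0.2006]
tcp_rot: [0.075, 0.997, -0.001, -0.0]
contact_force: [0.5, 1.3, 0.0]
opening: 1.001
```

```bash
python3 - <<'E'
from pan import *
show(); go(.47,.15,.18,0,'w'); go(-.03,.065,.12,0)
E
```

```text
t 0.77 pan [0.4543 0.1858] z 0.2006 w [0.3957 0.4227 0.2006] F [0.5 1.3 0. ] open 1.0 q [ 0.64  0.12  1.86 -0.    1.16 -0.78]
dpos [-0.1145 -0.2583  0.0212] drot [-0.002 -0.001  0.001]
dpos [-0.1205 -0.4842  0.0817] drot [-0.002 -0.001  0.001]
```

Call:
{"method": "carry_out", "body": {
  "commands": [
    {"delta_pos":[-0.016,-0.037,0.003],"delta_rot":[0,0,0],"claw":100},
    {"delta_pos":[-0.033,-0.074,0.006],"delta_rot":[0,0,0],"claw":100},
    {"delta_pos":[-0.049,-0.111,0.009],"delta_rot":[0,0,0],"claw":100},
    {"delta_pos":[-0.065,-0.148,0.012],"delta_rot":[0,0,0],"claw":100},
    {"delta_pos":[-0.082,-0.185,0.015],"delta_rot":[0,0,0],"claw":100},
    {"delta_pos":[-0.098,-0.221,0.018],"delta_rot":[0,0,0],"claw":100},
    {"delta_pos":[-0.114,-0.258,0.021],"delta_rot":[0,0,0],"claw":100},
    {"delta_pos":[-0.114,-0.258,0.021],"delta_rot":[0,0,0],"claw":100}
  ]
}}

```text
time: 1.43
eef_pos: [0.4705, 0.1448, 0.1794]
tcp_rot: [0.079, 0.997, -0.002, -0.001]
contact_force: [0.2, 0.0, -0.1]
opening: 1.002
```

```bash
python3 - <<'E'
from pan import *
show(); go(-.03,.063,.12,0)
E
```

```text
t 1.43 pan [0.191  0.0698] z 0.1794 w [0.4705 0.1448 0.1794] F [ 0.2  0.  -0.1] open 1.0 q [ 0.09 -0.05  2.08 -0.01  1.12 -1.32]
dpos [-0.0081 -0.2206  0.0605] drot [-0.005 -0.001 -0.006]
```

Call:
{"method": "carry_out", "body": {
  "commands": [
    {"delta_pos":[-0.001,-0.035,0.005],"delta_rot":[0,0,0],"claw":100},
    {"delta_pos":[-0.003,-0.07,0.01],"delta_rot":[0,0,0],"claw":100},
    {"delta_pos":[-0.004,-0.105,0.02],"delta_rot":[0,0,0],"claw":100},
    {"delta_pos":[-0.005,-0.14,0.03],"delta_rot":[-0.005,0,-0.006],"claw":100},
    {"delta_pos":[-0.006,-0.175,0.04],"delta_rot":[-0.005,0,-0.006],"claw":100},
    {"delta_pos":[-0.008,-0.205,0.05],"delta_rot":[-0.005,0,-0.006],"claw":100},
    {"delta_pos":[-0.008,-0.221,0.06],"delta_rot":[-0.005,0,-0.006],"claw":100},
    {"delta_pos":[-0.008,-0.221,0.06],"delta_rot":[-0.005,0,-0.006],"claw":100}
  ]
}}

```text
time: 2.1
eef_pos: [0.4419, -0.0768, 0.1184]
tcp_rot: [0.078, 0.997, 0.0, -0.003]
contact_force: [-0.5, -0.4, -0.4]
opening: 1.001
```

```bash
python3 - <<'E'
from pan import *
show(); save('top','top1'); save('scene','sc1');go(-.03,.063,.04,0)
E
```

```text
t 2.1 pan [-0.0324  0.0646] z 0.1184 w [ 0.4419 -0.0768  0.1184] F [-0.5 -0.4 -0.4] open 1.0 q [-0.4  -0.07  2.22 -0.    0.99 -1.81]
dpos [-0.0008  0.0003  0.08  ] drot [ 0.001 -0.003 -0.002]
```

View pics/sc1.png

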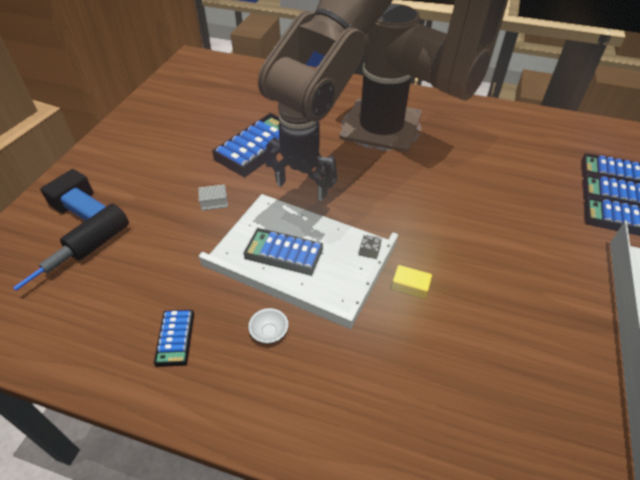

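View pics/top1.png

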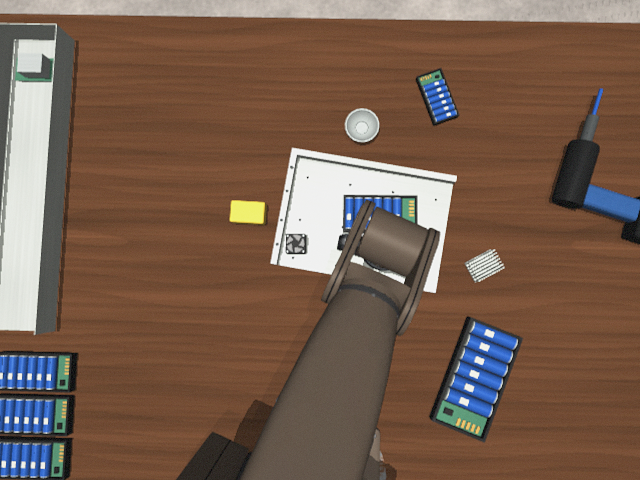

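The scene view shows the open fingers with tips at about (280,184) and (322,198), short of the cassette and clear of everything. I'll work out the tip height from this.

```bash
python3 - <<'E'
from pan import *
for s in(-.05,.05):
    for z in (.118,.113,.101,.09): print(s,z,np.round(proj('scene',[*p2w(-.0324+s,.0646),z]),1))
im=np.load('pics/sc1.npz')['im']; cv2.imwrite('pics/crop1.png',cv2.resize(im[130:220,240:360],None,fx=6,fy=6)[:,:,::-1])
E
```

```text
-0.05 0.118 [279.8 181.9]
-0.05 0.113 [280.  183.7]
-0.05 0.101 [280.3 188. ]
-0.05 0.09 [280.6 191.9]
0.05 0.118 [323.  196.8]
0.05 0.113 [323.  198.7]
0.05 0.101 [323. 203.]
0.05 0.09 [322.9 206.9]
```

View pics/crop1.png

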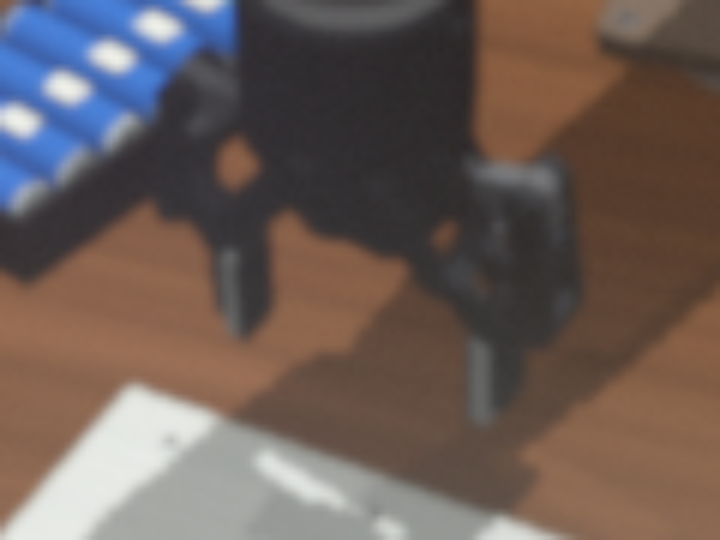

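Fully open, the tips are only about 4 mm ahead of the TCP; 17 mm seems to be the shut figure. TCP z of 0.022 works for either reading.

Call:
{"method": "carry_out", "body": {
  "commands": [
    {"delta_pos":[-0.001,0,0.03],"delta_rot":[0,-0.003,-0.002],"claw":100},
    {"delta_pos":[-0.001,0,0.055],"delta_rot":[0,-0.003,-0.002],"claw":100},
    {"delta_pos":[-0.001,0,0.075],"delta_rot":[0,-0.003,-0.002],"claw":100},
    {"delta_pos":[-0.001,0,0.088],"delta_rot":[0,-0.003,-0.002],"claw":100},
    {"delta_pos":[-0.001,0,0.096],"delta_rot":[0,-0.003,-0.002],"claw":100},
    {"delta_pos":[-0.001,0,0.096],"delta_rot":[0,-0.003,-0.002],"claw":100}
  ]
}}

```text
time: 2.7
eef_pos: [0.4431, -0.0734, 0.0228]
tcp_rot: [0.075, 0.997, 0.001, -0.001]
contact_force: [0.3, 0.2, -0.3]
opening: 1.001
```

```bash
python3 - <<'E'
from pan import *
show(); save('scene','sc2');go(-.03,-.021,.02,0)
im=np.load('pics/sc2.npz')['im']; cv2.imwrite('pics/crop2.png',cv2.resize(im[180:300,190:390],None,fx=4,fy=4)[:,:,::-1])
E
```

```text
t 2.7 pan [-0.0289  0.0639] z 0.0228 w [ 0.4431 -0.0734  0.0228] F [ 0.3  0.2 -0.3] open 1.0 q [-0.39  0.12  2.25  0.    0.77 -1.81]
dpos [-0.084  -0.0009  0.0038] drot [ 0.001 -0.     0.002]
```

View pics/crop2.png

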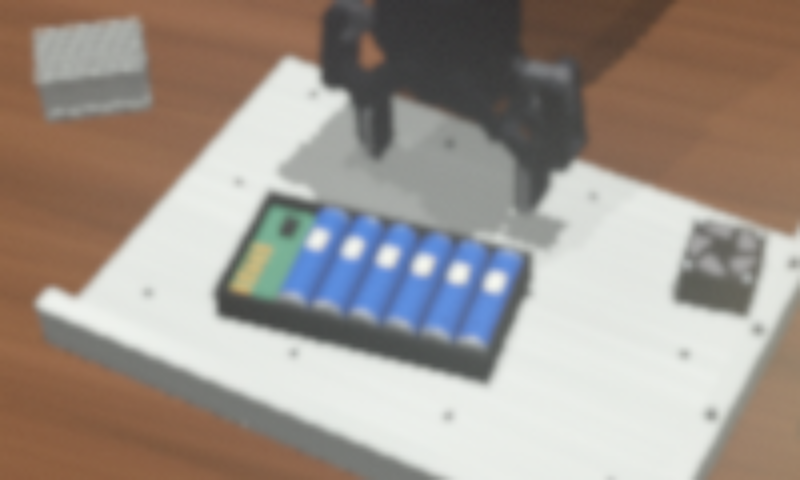

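Call:
{"method": "carry_out", "body": {
  "commands": [
    {"delta_pos":[-0.006,-0.001,0.003],"delta_rot":[0,0,0.002],"claw":100},
    {"delta_pos":[-0.014,-0.001,0.003],"delta_rot":[0,0,0.002],"claw":100},
    {"delta_pos":[-0.02,-0.001,0.003],"delta_rot":[0,0,0.002],"claw":100},
    {"delta_pos":[-0.026,-0.001,0.003],"delta_rot":[0,0,0.002],"claw":100},
    {"delta_pos":[-0.032,-0.001,0.003],"delta_rot":[0,0,0.002],"claw":100},
    {"delta_pos":[-0.038,-0.001,0.003],"delta_rot":[0,0,0.002],"claw":100},
    {"delta_pos":[-0.044,-0.001,0.003],"delta_rot":[0,0,0.002],"claw":100},
    {"delta_pos":[-0.05,-0.001,0.003],"delta_rot":[0,0,0.002],"claw":100}
  ]
}}

```text
time: 3.42
eef_pos: [0.4932, -0.0823, 0.0206]
tcp_rot: [0.076, 0.997, 0.001, -0.001]
contact_force: [-4.2, 1.4, 2.5]
opening: 0.995
```

```bash
python3 - <<'E'
from pan import *
show(); save('scene','sc3');go(-.03,-.021,.02,0)
im=np.load('pics/sc3.npz')['im']; cv2.imwrite('pics/crop3.png',cv2.resize(im[180:330,190:420],None,fx=3.4,fy=3.4)[:,:,::-1])
E
```

```text
t 3.42 pan [-0.0301  0.013 ] z 0.0206 w [ 0.4932 -0.0823  0.0206] F [-4.2  1.4  2.5] open 1.0 q [-0.37  0.23  2.13  0.    0.79 -1.79]
dpos [-0.0324  0.0005  0.0011] drot [ 0.001  0.001 -0.001]
```

View pics/crop3.png

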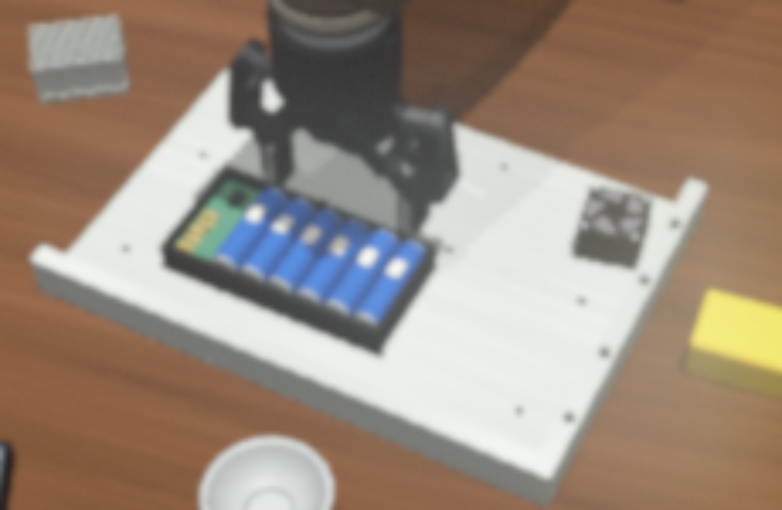

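Both fingertips bear on the long side and the cassette is nearly parallel to the rail. I'll push on.

Call:
{"method": "carry_out", "body": {
  "commands": [
    {"delta_pos":[-0.006,0,0.001],"delta_rot":[0,0,0],"claw":100},
    {"delta_pos":[-0.012,0,0.001],"delta_rot":[0,0,0],"claw":100},
    {"delta_pos":[-0.018,0,0.001],"delta_rot":[0,0,0],"claw":100},
    {"delta_pos":[-0.022,0,0.001],"delta_rot":[0,0,0],"claw":100},
    {"delta_pos":[-0.025,0,0.001],"delta_rot":[0,0,0],"claw":100},
    {"delta_pos":[-0.028,0,0.001],"delta_rot":[0,0,0],"claw":100},
    {"delta_pos":[-0.028,0,0.001],"delta_rot":[0,0,0],"claw":100}
  ]
}}

```text
time: 4.05
eef_pos: [0.5232, -0.0874, 0.0202]
tcp_rot: [0.076, 0.997, 0.0, 0.001]
contact_force: [-0.4, 0.6, -0.5]
opening: 0.999
```

```bash
python3 - <<'E'
from pan import *
show(); save('scene','sc4');im,d=save('top','top4');cass(im);go(-.03,-.021,.02,0)
im=np.load('pics/sc4.npz')['im']; cv2.imwrite('pics/crop4.png',cv2.resize(im[180:330,190:420],None,fx=3.4,fy=3.4)[:,:,::-1])
E
```

```text
t 4.05 pan [-0.0306 -0.0174] z 0.0202 w [ 0.5232 -0.0874  0.0202] F [-0.4  0.6 -0.5] open 1.0 q [-0.36  0.28  2.06  0.    0.8  -1.78]
cassette inner rect pan mm 29.4 -69.6 size 50.4 12.8 yaw rad 1.548
dpos [-0.0036  0.0006  0.0004] drot [ 0.001  0.003 -0.001]
```

View pics/crop4.png

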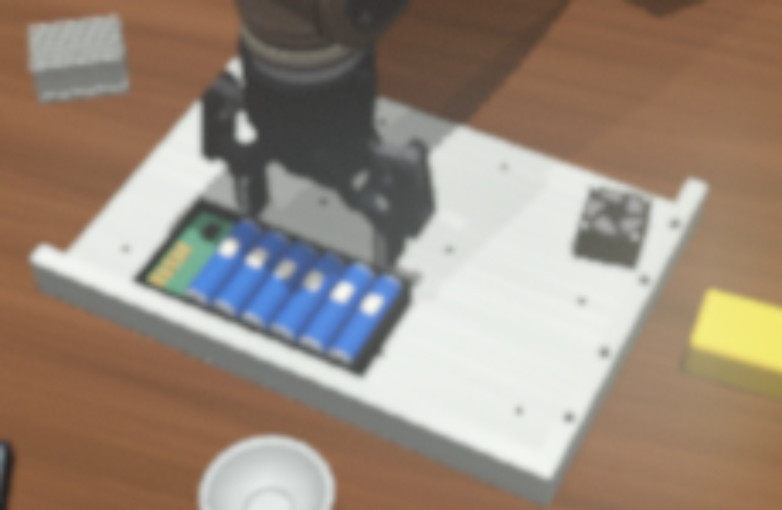

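Nearly at the rail, but no contact force yet. I'll creep on until the rail pushes back.

Call:
{"method": "carry_out", "body": {
  "commands": [
    {"delta_pos":[-0.002,0,0],"delta_rot":[0,0,0],"claw":100},
    {"delta_pos":[-0.004,0,0],"delta_rot":[0,0,0],"claw":100},
    {"delta_pos":[-0.005,0,0],"delta_rot":[0,0,0],"claw":100},
    {"delta_pos":[-0.006,0,0],"delta_rot":[0,0,0],"claw":100}
  ]
}}

```text
time: 4.48
eef_pos: [0.5278, -0.088, 0.0204]
tcp_rot: [0.076, 0.997, 0.0, -0.001]
contact_force: [-9.7, 0.7, 7.6]
opening: 1.0
```

```bash
python3 - <<'E'
from pan import *
show()
E
```

```text
t 4.48 pan [-0.0306 -0.022 ] z 0.0204 w [ 0.5278 -0.088   0.0204] F [-9.7  0.7  7.6] open 1.0 q [-0.36  0.29  2.04  0.    0.81 -1.77]
```

Rail contact: about 10 N with the TCP at pan y = -22 mm, as predicted. Back off and up, then go round to the trailing end.

Call:
{"method": "carry_out", "body": {
  "commands": [
    {"delta_pos":[0.012,0,0],"delta_rot":[0,0,0],"claw":100},
    {"delta_pos":[0.025,0,0],"delta_rot":[0,0,0],"claw":100},
    {"delta_pos":[0.028,0,-0.03],"delta_rot":[0,0,0],"claw":70},
    {"delta_pos":[0.028,0,-0.06],"delta_rot":[0,0,0],"claw":40},
    {"delta_pos":[0.028,0,-0.08],"delta_rot":[0,0,0],"claw":30},
    {"delta_pos":[0.028,0,-0.08],"delta_rot":[0,0,0],"claw":30}
  ]
}}

```text
time: 4.98
eef_pos: [0.5045, -0.0854, 0.1062]
tcp_rot: [0.076, 0.997, -0.001, 0.006]
contact_force: [0.8, -0.2, 0.1]
opening: 0.447
```

```bash
python3 - <<'E'
from pan import *
show();im,d=save('top','top5');save('scene','sc5');go(-.145,-.07,.1,-np.pi/2)
E
```

```text
t 4.98 pan [-0.0314  0.0013] z 0.1062 w [ 0.5045 -0.0854  0.1062] F [ 0.8 -0.2  0.1] open 0.45 q [-0.37  0.09  2.09  0.    0.95 -1.79]
dpos [-0.0744 -0.1141  0.002 ] drot [0.002 0.002 1.57 ]
```

View pics/sc5.png

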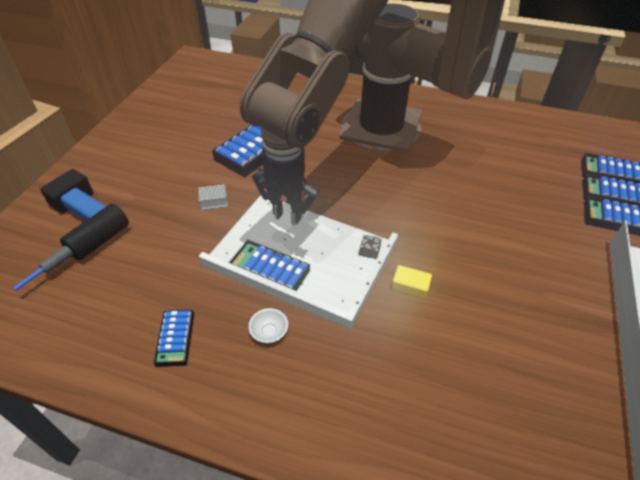

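Call:
{"method": "carry_out", "body": {
  "commands": [
    {"delta_pos":[-0.01,-0.014,0],"delta_rot":[0,0,0.11],"claw":30},
    {"delta_pos":[-0.02,-0.028,0],"delta_rot":[0,0,0.22],"claw":30},
    {"delta_pos":[-0.028,-0.043,0],"delta_rot":[0,0,0.33],"claw":30},
    {"delta_pos":[-0.037,-0.057,0],"delta_rot":[0,0,0.44],"claw":30},
    {"delta_pos":[-0.046,-0.071,0],"delta_rot":[0,0,0.55],"claw":30},
    {"delta_pos":[-0.056,-0.086,0],"delta_rot":[0,0,0.66],"claw":30},
    {"delta_pos":[-0.065,-0.1,0],"delta_rot":[0,0,0.77],"claw":30},
    {"delta_pos":[-0.074,-0.114,0],"delta_rot":[0,0,0.88],"claw":30}
  ]
}}

```text
time: 5.75
eef_pos: [0.557, -0.2086, 0.0998]
tcp_rot: [0.496, 0.868, 0.001, -0.0]
contact_force: [0.6, -0.9, 0.4]
opening: 0.296
```

```bash
python3 - <<'E'
from pan import *
show();go(-.145,-.07,.075,-np.pi/2)
E
```

```text
t 5.75 pan [-0.1453 -0.0692] z 0.0998 w [ 0.557  -0.2086  0.0998] F [ 0.6 -0.9  0.4] open 0.3 q [-0.53  0.28  1.88  0.    0.98 -1.06]
dpos [-0.0003  0.0008  0.0248] drot [ 0.001 -0.001  0.685]
```

Call:
{"method": "carry_out", "body": {
  "commands": [
    {"delta_pos":[0,0,0.005],"delta_rot":[0,0,0.115],"claw":30},
    {"delta_pos":[0,0,0.01],"delta_rot":[0,0,0.23],"claw":30},
    {"delta_pos":[0,0,0.015],"delta_rot":[0,0,0.345],"claw":30},
    {"delta_pos":[0,0,0.02],"delta_rot":[0,0,0.46],"claw":30},
    {"delta_pos":[0,0.001,0.025],"delta_rot":[0,0,0.575],"claw":30},
    {"delta_pos":[0,0.001,0.025],"delta_rot":[0,0,0.685],"claw":30},
    {"delta_pos":[0,0.001,0.025],"delta_rot":[0,0,0.685],"claw":30}
  ]
}}

```text
time: 6.33
eef_pos: [0.5568, -0.2074, 0.0721]
tcp_rot: [0.759, 0.651, -0.0, -0.002]
contact_force: [0.2, 0.3, -1.1]
opening: 0.305
```

```bash
python3 - <<'E'
from pan import *
show();save('scene','sc6');go(-.145,-.07,.025,-np.pi/2)
im=np.load('pics/sc6.npz')['im']; cv2.imwrite('pics/crop6.png',cv2.resize(im[180:330,190:420],None,fx=3.4,fy=3.4)[:,:,::-1])
E
```

```text
t 6.33 pan [-0.1441 -0.0688] z 0.0721 w [ 0.5568 -0.2074  0.0721] F [ 0.2  0.3 -1.1] open 0.3 q [-0.53  0.32  1.89  0.    0.94 -0.37]
dpos [-0.0008  0.001   0.0477] drot [-0.002 -0.002  0.002]
```

View pics/crop6.png

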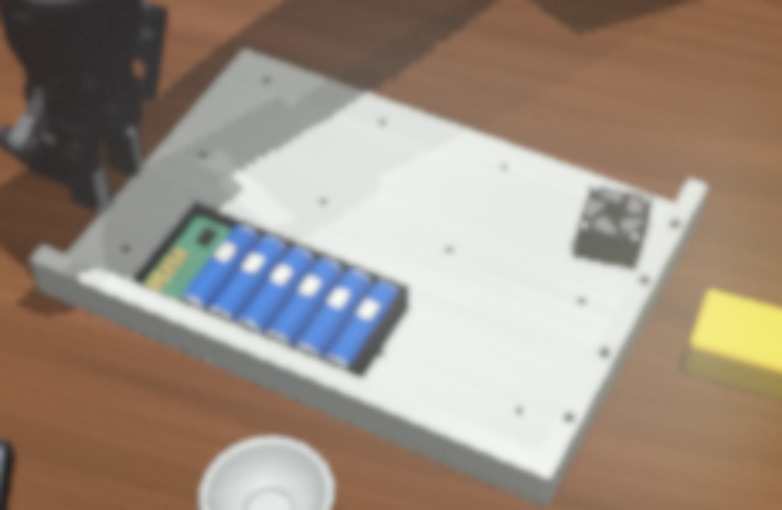

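The cassette is flush with the rail and the fingers stand behind its trailing end. Descending.

Call:
{"method": "carry_out", "body": {
  "commands": [
    {"delta_pos":[-0.001,0.001,0.015],"delta_rot":[-0.002,-0.002,0.002],"claw":30},
    {"delta_pos":[-0.001,0.001,0.028],"delta_rot":[-0.002,-0.002,0.002],"claw":30},
    {"delta_pos":[-0.001,0.001,0.038],"delta_rot":[-0.002,-0.002,0.002],"claw":30},
    {"delta_pos":[-0.001,0.001,0.045],"delta_rot":[-0.002,-0.002,0.002],"claw":30},
    {"delta_pos":[-0.001,0.001,0.047],"delta_rot":[-0.002,-0.002,0.002],"claw":30},
    {"delta_pos":[-0.001,0.001,0.047],"delta_rot":[-0.002,-0.002,0.002],"claw":30}
  ]
}}

```text
time: 6.88
eef_pos: [0.5572, -0.2082, 0.0246]
tcp_rot: [0.759, 0.652, -0.0, -0.001]
contact_force: [-0.2, 0.9, -0.3]
opening: 0.301
```

```bash
python3 - <<'E'
from pan import *
show();go(-.110,-.07,.024,-np.pi/2);go(-.003,-.07,.024,-np.pi/2)
E
```

```text
t 6.88 pan [-0.1449 -0.0693] z 0.0246 w [ 0.5572 -0.2082  0.0246] F [-0.2  0.9 -0.3] open 0.3 q [-0.53  0.39  1.9   0.    0.85 -0.38]
dpos [0.0349 0.0007 0.0006] drot [-0.002 -0.001  0.   ]
dpos [0.1419 0.0007 0.0007] drot [-0.002 -0.001  0.   ]
```

Push along +x, which is tool +x.

Call:
{"method": "carry_out", "body": {
  "commands": [
    {"delta_pos":[0.008,0.001,0],"delta_rot":[-0.002,0,0],"claw":30},
    {"delta_pos":[0.016,0.001,0],"delta_rot":[-0.002,0,0],"claw":30},
    {"delta_pos":[0.024,0.001,0],"delta_rot":[-0.002,0,0],"claw":30},
    {"delta_pos":[0.03,0.001,0],"delta_rot":[-0.002,0,0],"claw":30},
    {"delta_pos":[0.037,0.001,0],"delta_rot":[-0.002,0,0],"claw":30},
    {"delta_pos":[0.044,0.001,0],"delta_rot":[-0.002,0,0],"claw":30},
    {"delta_pos":[0.051,0.001,0],"delta_rot":[-0.002,0,0],"claw":30},
    {"delta_pos":[0.058,0.001,0],"delta_rot":[-0.002,0,0],"claw":30}
  ]
}}

```text
time: 7.55
eef_pos: [0.5675, -0.1509, 0.0254]
tcp_rot: [0.758, 0.652, 0.0, 0.001]
contact_force: [-0.3, -3.0, 1.9]
opening: 0.303
```

```bash
python3 - <<'E'
from pan import *
show();save('scene','sc7');go(-.003,-.07,.024,-np.pi/2)
im=np.load('pics/sc7.npz')['im']; cv2.imwrite('pics/crop7.png',cv2.resize(im[180:330,190:420],None,fx=3.4,fy=3.4)[:,:,::-1])
E
```

```text
t 7.55 pan [-0.0867 -0.0709] z 0.0254 w [ 0.5675 -0.1509  0.0254] F [-0.3 -3.   1.9] open 0.3 q [-0.43  0.38  1.92  0.    0.85 -0.28]
dpos [ 0.0824 -0.0006  0.0013] drot [ 0.001 -0.001  0.001]
```

View pics/crop7.png

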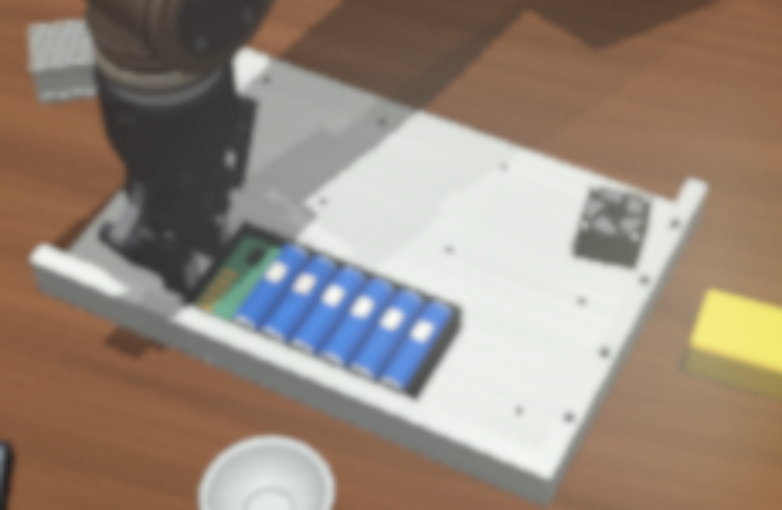

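It is sliding along the rail as intended. Continue.

Call:
{"method": "carry_out", "body": {
  "commands": [
    {"delta_pos":[0.008,0,0.001],"delta_rot":[0,0,0],"claw":30},
    {"delta_pos":[0.016,0,0.001],"delta_rot":[0,0,0],"claw":30},
    {"delta_pos":[0.024,0,0.001],"delta_rot":[0,0,0],"claw":30},
    {"delta_pos":[0.032,0,0.001],"delta_rot":[0,0,0],"claw":30},
    {"delta_pos":[0.04,0,0.001],"delta_rot":[0,0,0],"claw":30},
    {"delta_pos":[0.048,0,0.001],"delta_rot":[0,0,0],"claw":30},
    {"delta_pos":[0.056,0,0.001],"delta_rot":[0,0,0],"claw":30},
    {"delta_pos":[0.062,0,0.001],"delta_rot":[0,0,0],"claw":30}
  ]
}}

```text
time: 8.27
eef_pos: [0.5773, -0.0877, 0.0246]
tcp_rot: [0.758, 0.652, 0.001, 0.0]
contact_force: [-0.2, -4.6, 3.4]
opening: 0.299
```

```bash
python3 - <<'E'
from pan import *
show();save('scene','sc8');go(-.003,-.07,.024,-np.pi/2)
im=np.load('pics/sc8.npz')['im']; cv2.imwrite('pics/crop8.png',cv2.resize(im[180:330,190:420],None,fx=3.4,fy=3.4)[:,:,::-1])
E
```

```text
t 8.27 pan [-0.0228 -0.071 ] z 0.0246 w [ 0.5773 -0.0877  0.0246] F [-0.2 -4.6  3.4] open 0.3 q [-0.32  0.37  1.93  0.    0.84 -0.18]
dpos [ 0.0187 -0.0007  0.0004] drot [ 0.002 -0.002  0.001]
```

View pics/crop8.png

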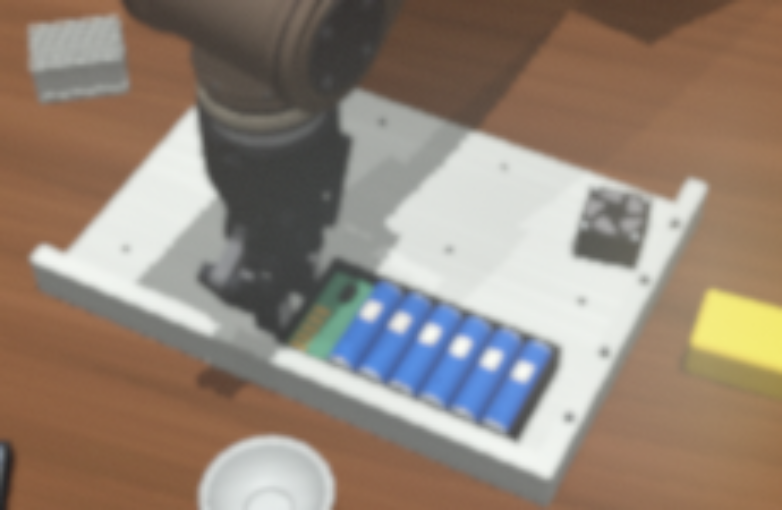

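Call:
{"method": "carry_out", "body": {
  "commands": [
    {"delta_pos":[0.005,-0.001,0],"delta_rot":[0,0,0],"claw":30},
    {"delta_pos":[0.01,-0.001,0],"delta_rot":[0,0,0],"claw":30},
    {"delta_pos":[0.014,-0.001,0],"delta_rot":[0,0,0],"claw":30},
    {"delta_pos":[0.017,-0.001,0],"delta_rot":[0,0,0],"claw":30},
    {"delta_pos":[0.019,-0.001,0],"delta_rot":[0,0,0],"claw":30},
    {"delta_pos":[0.021,-0.001,0],"delta_rot":[0,0,0],"claw":30}
  ]
}}

```text
time: 8.82
eef_pos: [0.5788, -0.0685, 0.0243]
tcp_rot: [0.757, 0.653, -0.002, 0.002]
contact_force: [-4.5, -18.6, 1.2]
opening: 0.299
```

```bash
python3 - <<'E'
from pan import *
show()
E
```

```text
t 8.82 pan [-0.0035 -0.0695] z 0.0243 w [ 0.5788 -0.0685  0.0243] F [ -4.5 -18.6   1.2] open 0.3 q [-0.29  0.37  1.93 -0.01  0.84 -0.14]
```

Stop contact: 19 N at pan x = -3.5 mm, against -3 predicted. Back off, lift clear and look from both cameras.

Call:
{"method": "carry_out", "body": {
  "commands": [
    {"delta_pos":[-0.01,0,0],"delta_rot":[0,0,0],"claw":30},
    {"delta_pos":[-0.025,0,0],"delta_rot":[0,0,0],"claw":30},
    {"delta_pos":[-0.04,0,-0.02],"delta_rot":[0,0,0],"claw":30},
    {"delta_pos":[-0.06,0,-0.05],"delta_rot":[0,0,0],"claw":30},
    {"delta_pos":[-0.09,0,-0.08],"delta_rot":[0,0,0],"claw":30},
    {"delta_pos":[-0.125,0,-0.1],"delta_rot":[0,0,0],"claw":30},
    {"delta_pos":[-0.16,0,-0.12],"delta_rot":[0,0,0],"claw":30},
    {"delta_pos":[-0.19,0,-0.13],"delta_rot":[0,0,0],"claw":30}
  ]
}}

```text
time: 9.48
eef_pos: [0.5515, -0.2573, 0.1579]
tcp_rot: [0.757, 0.653, -0.0, 0.003]
contact_force: [0.6, -0.4, -0.2]
opening: 0.303
```

```bash
python3 - <<'E'
from pan import *
show();save('scene','sc9');im,d=save('top','top9');cass(im)
cv2.imwrite('pics/crop9.png',cv2.resize(im[135:305,220:520],None,fx=2.6,fy=2.6,interpolation=cv2.INTER_CUBIC)[:,:,::-1])
# pinned reference check: other objects, diff before/after
im0=np.load('pics/top0.npz')['im']
df=cv2.absdiff(im,im0).max(2)
for n,(u,v) in dict(fan=(296,243),brick=(248,212),dish=(362,126),hs=(485,265)).items(): print(n,(df[v-22:v+22,u-22:u+22]>50).sum())
E
```

```text
t 9.48 pan [-0.1943 -0.0711] z 0.1579 w [ 0.5515 -0.2573  0.1579] F [ 0.6 -0.4 -0.2] open 0.3 q [-0.6   0.23  1.82 -0.    1.09 -0.45]
cassette inner rect pan mm 82.6 -66.9 size 142.5 65.9 yaw rad 0.007
fan 0
brick 0
dish 0
hs 601
```

View pics/crop9.png

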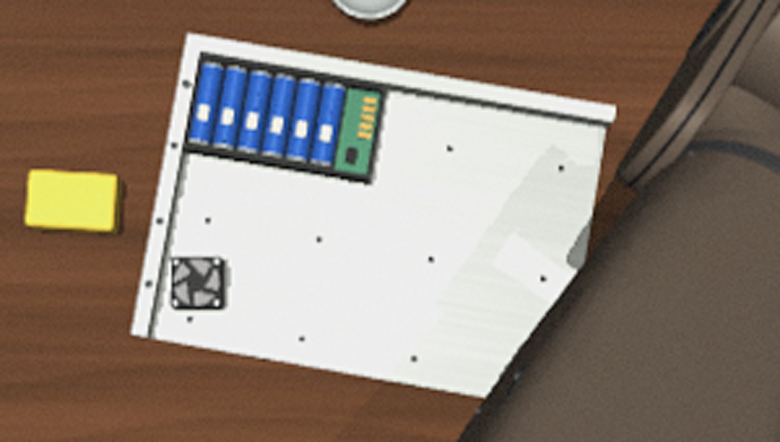

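View pics/sc9.png

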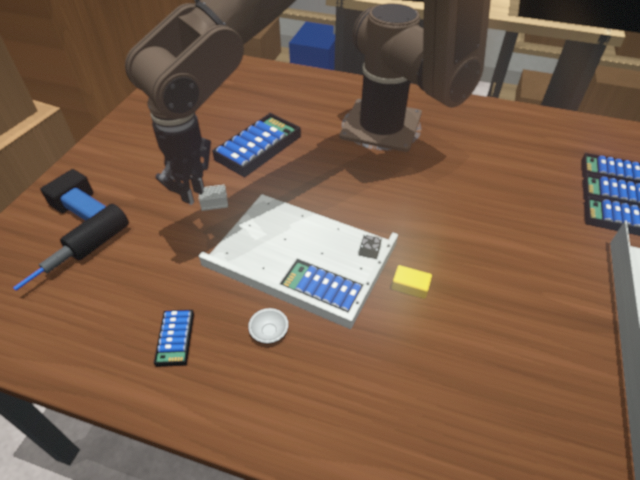

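The crop shows the cassette in the corner and the scene view agrees; the heat-sink pixel difference is the arm in front of it. Since y = -66.9 sits near the -66 limit and the mask is biased, I'll measure the outer black edges directly.

```bash
cat > edge.py <<'E'
from pan import *
def run(f):
    im=np.load(f'pics/{f}.npz')['im']; g=cv2.cvtColor(im,cv2.COLOR_RGB2GRAY).astype(np.float32)
    def prof(pts,z): return np.array([cv2.remap(g,*[np.float32([[c]]) for c in proj('top',[*p2w(*p),z])],cv2.INTER_LINEAR)[0,0] for p in pts])
    # near long side, project on floor z=.003
    for z in (.003,.029):
        o=[]
        for x in np.arange(.02,.15,.01):
            s=np.arange(-.045,-.015,.0005); a=prof([(x,y) for y in s],z); i=np.where((a[:-1]<130)&(a[1:]>=130))[0]
            if len(i): o.append((x,s[i[-1]]))
        o=np.array(o); k=np.polyfit(o[:,0],o[:,1],1); print('near side z',z,'y mm',np.round(o[:,1]*1e3,1),'slope',round(k[0],3))
        o=[]
        for y in np.arange(-.10,-.035,.008):
            s=np.arange(-.015,.03,.0005)[::-1]; a=prof([(x,y) for x in s],z); i=np.where((a[:-1]<130)&(a[1:]>=130))[0]
            if len(i): o.append((y,s[i[-1]]))
        o=np.array(o); print('trail end x mm',np.round(o[:,1]*1e3,1))
E
python3 -c "
from edge import *
run('top9')"
```

```text
near side z 0.003 y mm [-30.5 -30.5 -31.  -31.5 -31.5 -31.5 -31.  -31.  -31.  -31.5 -31.  -30.5
 -30.5] slope 0.001
trail end x mm [7.5 7.  7.  7.  7.  7.  7.  7.  7. ]
near side z 0.029 y mm [-26.5 -27.  -27.  -27.5 -27.5 -27.5 -27.  -27.  -27.  -27.  -27.5 -27.
 -26.5] slope 0.001Traceback (most recent call last):
  File "<string>", line 3, in <module>
    run('top9')
    ~~~^^^^^^^^
  File "edge.py", line 14, in run
    s=np.arange(-.015,.03,.0005)[::-1]; a=prof([(x,y) for x in s],z); i=np.where((a[:-1]<130)&(a[1:]>=130))[0]
                                          ~~~~^^^^^^^^^^^^^^^^^^^^^^
  File "edge.py", line 4, in prof
    def prof(pts,z): return np.array([cv2.remap(g,*[np.float32([[c]]) for c in proj('top',[*p2w(*p),z])],cv2.INTER_LINEAR)[0,0] for p in pts])
                                                                               ~~~~^^^^^^^^^^^^^^^^^^^^
  File "h.py", line 13, in proj
    c,M,t=cam(name); q=M@np.array(p)+t; return c['fx']*q[0]/q[2]+c['cx'],c['fy']*q[1]/q[2]+c['cy']
          ~~~^^^^^^
  File "h.py", line 7, in cam
    c=ctrl.camera_info(name); M=cv2.Rodrigues(np.array(c['rvec'],float))[0]; return c,M,np.array(c['tvec'],float).ravel()
ValueError: time passes only in moves, steps and waits
```

```bash
python3 - <<'E'
from plant import ctrl
print(ctrl.get_state()['contact_force'], ctrl.sign_off())
E
```

```text
the job is handed in; nothing more can be done
[ 0.75321145  0.03273571 -0.04920954] None
```

The cassette is in the corner of the pan, against both the side rail and the end stop, and I handed the job in at about 9.6 s of the 48 s. I pushed it square onto the rail with both open fingertips. Then I slid it along the rail from the green-board end until the stop pushed back with about 19 N, and withdrew the hand.

**Position:** the last top picture puts the near long side at pan y of about -31 mm and the trailing end at x of about +7 mm. That puts the centre at about (82, -69) mm against the wanted (83, -70), with yaw under 0.01 rad.

**Other items:** the fan, dish and adapter showed no change between the first and last top pictures. In the last top picture the arm overlapped the heat sink; the scene view shows it in the same place. The wrist force read about zero with the tool at 0.158 m.

**Disagreements:**
- A rougher colour mask gave y = -66.9 mm, close to the -66 limit. I trusted the edge measurement instead, because the mask leaves out the black rim and is clipped at the rail.
- The edge script stopped with an error partway through its second pass, a repeat at top-edge height. The figures above come from the first pass, which finished.

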